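# Slide the electrode tin home between wet-painted rails

## Task

The grey rails of the storage rack beside the vise are freshly painted and still wet. With the fingertips, push the blue electrode tin along the bench, in through the rack's open end and down the lane until it sits squarely against the two rubber stops, without the tin or the robot ever touching either rail. Never lift or tip the tin, leave the cups, the steel block and the round paste tin alone, and finish with the hand clear of everything.

Things in the scene. Friction and masses are not known exactly. Their poses are not given: they have to be found in the camera images.
- electrode_tin: closed flat blue tin, about 0.16 kg, loose on the bench before the rack's mouth, right of the lane's middle line and askew; a 1 to 2 N push slides it. 91 mm along its x, 128 mm along y, 34 mm high; origin: centre of its underside, z up. Walls at x = -40 and +43 mm, y = -62 and +62 mm; the fixed lid, 32 to 34 mm up, overhangs to x = -42 and +44, y = -64 and +64 mm. Its +x side goes in first.
- tin_rack: fixed U-shaped grey rack of steel flat bar on edge: two parallel rails and a crossbar at the far end, all 30 mm high; the bench is its floor. Origin: on the bench in the middle of the open end (mouth); x points down the lane, y to the left rail, z up. Clear lane y = -76 to +76 mm, so the tin, broad side across, has 12 mm to spare each side. Crossbar's inner face at x = 190 mm.
- stop_mid (a point): point midway between the two black rubber stops on the crossbar (each 20 mm across, at rack y = -38 and +38 mm, 16 mm up), level with their ends: rack x = 180 mm, y = 0. When the tin rests on the stops its origin is 43 to 44 mm short of this point, at rack x = 136 to 137 mm.
- rail_left: left rail of the rack, wet paint: a flat bar 198 mm long, 8 mm thick, 30 mm high. Origin: on the bench, in the middle of its thickness at the mouth end (rack x = 0, y = +80 mm); x points down the lane. On its outside are two small feet that stick out to 21 mm beyond the rail's outer face and 8 mm up.
- rail_right: right rail of the rack, wet paint: mirror image of the left one; origin at rack x = 0, y = -80 mm.
- wide_cup: loose bystander: pink ceramic gas cup standing upright beyond the crossbar, 24 mm across, 46 mm high. Origin: centre of its underside.
- slim_cup: loose bystander: pink ceramic gas cup standing upright beyond the crossbar, to the right of the wider one, 17 mm across, 46 mm high. Origin: centre of its underside.
- steel_block: loose bystander: bare steel block 32 x 50 mm, 36 mm high, outside the right rail. Origin: centre of its underside.
- paste_tin: loose bystander: round tin with a green lid, 58 mm across, 28 mm high, behind the vise, to the right of the rack. Origin: centre of its underside.
Not all that is in view belongs to the job. What is shaped like the electrode_tin but turquoise is not meant.

How it is judged:
By the outcome, as a careful person would: the job done as asked, in the order asked, and still so for the second after the job is handed in, with the robot touching nothing.
It also fails if it takes over 48 s, if anything falls off the work surface, if the arm or the gripper's body presses on something with over 40 N, if the wrist force passes 120 N, or if a joint passes its speed limit or range.

## Robot

A 6-joint arm with a two-finger parallel gripper is mounted at the origin on a cart in front of the work surface, level with it; the furniture and walls round the work are solid. World frame = base frame: x ahead of the robot, y to its left, z up, the work surface at z = 0. Lengths are in m, angles in degrees, forces in N, time in s.
With the tool pointing down it reaches from about 0.325 to 0.85 m from the base axis. Payload 15.5 kg.
Tool frame: the origin (TCP) lies at the very end of the fingers, on their centre line; the grasp point (between the pads) lies arm.grip_depth behind it (arm.grip_depth is the distance from the TCP to the grasp point, in m); z points along the fingers, y is the line along which they close (so a half turn about z gives the same grasp; the last joint's range is limited). The gripper opens to 91 mm and grips with 3 to 60 N. Pads are 32 mm wide; open, the fingers measure 118 mm over their backs; the gripper's body (76 mm by 178 mm) begins 60 mm behind the grasp point.
Start: joints at [-74.513, 28.281, 77.091, -0, 74.628, -5.472], TCP at [0.224, -0.584, 0.214] pointing down, gripper open.
Joint ranges: [-166.48, 166.48], [-47.26, 123.95], [12.59, 153.08], [-70.14, 250.14], [6.76, 159.57], [-176.63, 176.63]. Speed limits (degrees/s): [108.29, 108.29, 147.25, 172.46, 172.46, 172.46].

## Interface

Orientations are given as a 3x3 rotation matrix whose columns are the frame's x, y, z axes.
In Python, from rig import arm gives the robot as it stands. Calls block until the motion is done:
- arm.move_to(position, orientation): joint-space move of the TCP to a pose.
- arm.move_l(position, orientation=None, feed=0.15): straight line of the TCP; orientation=None keeps the orientation; feed is the mean speed in m/s.
- arm.move_joints(angles): joint-space move.
- arm.grip(opening): finger opening in m; the grip force is fixed at half the most; returns when the fingers have stopped.
- arm.sleep(seconds).
- arm.solve_ik(position, orientation): joint angles nearest the present ones, or None.
- arm.snapshot(name): name is "side" or "top" or "wrist"; returns the picture (400x640x3 uint8, red, green, blue); there is no depth.
- arm.get_calibration(name): a dict with "intrinsics" (3x3 intrinsics, pixels), "cam_to_world" (4x4, takes a point from camera to world coordinates). Camera axes: x right, y down, z forward; pixel columns grow to the right and rows downward; lengths in m; the calibration is good to about 2 mm. A picture is of the moment at which its call begins: read the wrist's pose just before it. get_calibration takes no time and is no camera call; for the wrist camera it gives the pose at the moment of the call.
A pose or a line that the arm cannot do raises arm.Unreachable and nothing moves.
- arm.sign_off(): hands the job in; it is judged then, once.
Readings, each from a call of its own:
- arm.current_t(): time.
- arm.current_joint_positions(): joint angles.
- arm.current_dq(): joint speeds.
- arm.current_tau(): joint torques, N m.
- arm.current_ee_pos(): TCP position.
- arm.current_tool_rot(): TCP orientation.
- arm.current_force(): force on the tool from outside, world axes, zero at the start.
- arm.current_torque(): the same for the moment, N m.
- arm.current_width(): finger opening in m.
- arm.current_grasp_force(): force on a finger pad.
Only numpy, scipy, OpenCV 4.12 (cv2) and the standard library are available. Lean on these libraries where they do the work, as an engineer would, in place of code of your own. Each camera call takes 0.05 s, during which the arm holds its last target. There are 200 camera calls.

## Working session

There is one attempt and no reset: what is moved stays moved. The work goes in short steps, each a Python script; the robot and the scene stay as the last script left them, time stands still between calls to the robot, and variables do not carry over. Pictures are saved under pics/ and viewed, at most 10 in all, crops included, and the job is handed in when it is done.

```bash
mkdir -p pics; ls; python3 - <<'E'
from rig import arm
import cv2,numpy as np
for n in("top","side"):
    im=arm.snapshot(n);cv2.imwrite(f"pics/{n}0.png",im[:,:,::-1])
    c=arm.get_calibration(n);print(n,c["intrinsics"],np.round(c["cam_to_world"],4))
print(arm.grip_depth,arm.current_t(),arm.current_tool_rot().round(3))
E
```

```text
pics
top [[415.42780742   0.         318.66332771]
 [  0.         415.42780742 197.6081536 ]
 [  0.           0.           1.        ]] [[-5.400e-03 -9.766e-01  2.148e-01  2.817e-01]
 [-1.000e+00  5.000e-03 -2.300e-03  3.245e-01]
 [ 1.100e-03 -2.148e-01 -9.767e-01  1.373e+00]
 [ 0.000e+00  0.000e+00  0.000e+00  1.000e+00]]
side [[400.838846     0.         327.01961148]
 [  0.         400.838846   199.66074866]
 [  0.           0.           1.        ]] [[ 0.9999 -0.0138 -0.0024  0.5926]
 [-0.0068 -0.6269  0.779  -0.6855]
 [-0.0122 -0.7789 -0.627   0.8622]
 [ 0.      0.      0.      1.    ]]
0.0188 0.1 [[ 0.934  0.358 -0.   ]
 [ 0.358 -0.934  0.001]
 [ 0.    -0.001 -1.   ]]
```

View pics/top0.png

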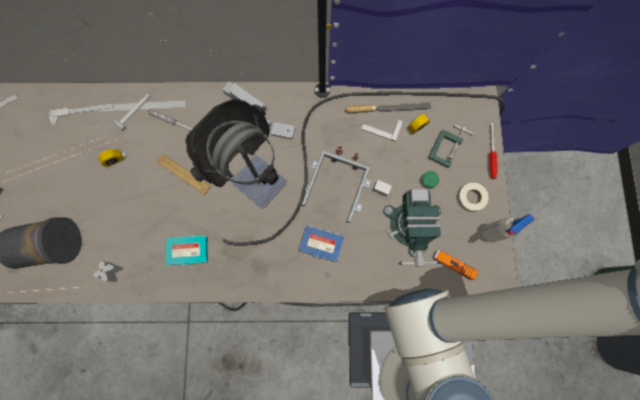

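View pics/side0.png

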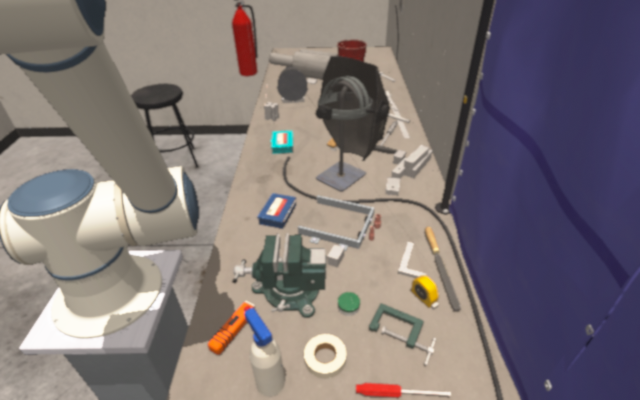

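The top view shows two tins of this shape: blue at (321,243), in front of the rack mouth, and turquoise at (187,250). The blue one fits, because it is the right colour and stands before the mouth. The rack mouth ends are at about (304,205) and (352,220), the crossbar runs (322,153)–(367,168), the block is at (383,187), the cups at (340,150) and (357,156), and the paste tin at (430,179).

```bash
cat > h.py <<'E'
from rig import arm
import cv2,numpy as np
def ray(cal,uv,z):
    K,T=cal["intrinsics"],cal["cam_to_world"]
    uv=np.atleast_2d(uv).astype(float)
    d=np.c_[uv,np.ones(len(uv))]@np.linalg.inv(K).T@T[:3,:3].T
    o=T[:3,3]; return o+d*((z-o[2])/d[:,2])[:,None]
def proj(cal,P):
    K,T=cal["intrinsics"],cal["cam_to_world"]
    q=(np.atleast_2d(P)-T[:3,3])@T[:3,:3]@K.T
    return q[:,:2]/q[:,2:]
def down(yaw,tilt=0):  # tool y axis at yaw(deg); z down
    a=np.radians(yaw); y=np.array([np.cos(a),np.sin(a),0]); z=np.array([0,0,-1.])
    return np.c_[np.cross(y,z),y,z]
E
python3 - <<'E'
from h import *
c=arm.get_calibration("top")
names="mouthL mouthR farL farR tin turq vise block helmet".split()
px=[(304,205),(352,220),(322,153),(367,168),(321,243),(187,250),(418,225),(383,187),(270,180)]
z=[.03,.03,.03,.03,.034,.034,.1,.036,.1]
for n,p,h in zip(names,px,z): print(n,ray(c,p,h).round(3))
im=cv2.imread("pics/top0.png")
cv2.imwrite("pics/crop.png",cv2.resize(im[140:275,280:450],None,fx=4.5,fy=4.4,interpolation=cv2.INTER_CUBIC)[:600,:800])
w=arm.get_calibration("wrist");R=arm.current_tool_rot();print("cam in tool",(R.T@(w["cam_to_world"][:3,3]-arm.current_ee_pos())).round(3),(R.T@w["cam_to_world"][:3,:3]).round(2),w["intrinsics"][0,0])
E
```

```text
mouthL [[0.552 0.37  0.03 ]]
mouthR [[0.502 0.213 0.03 ]]
farL [[0.732 0.309 0.03 ]]
farR [[0.678 0.158 0.03 ]]
tin [[0.426 0.315 0.034]]
turq [[0.406 0.745 0.034]]
vise [[0.473 0.015 0.1  ]]
block [[0.611 0.108 0.036]]
helmet [[0.62  0.475 0.1  ]]
cam in tool [ 0.084  0.    -0.171] [[ 0.   -0.96 -0.3 ]
 [ 1.    0.   -0.  ]
 [ 0.   -0.3   0.96]] 297.3532124631019
```

View pics/crop.png

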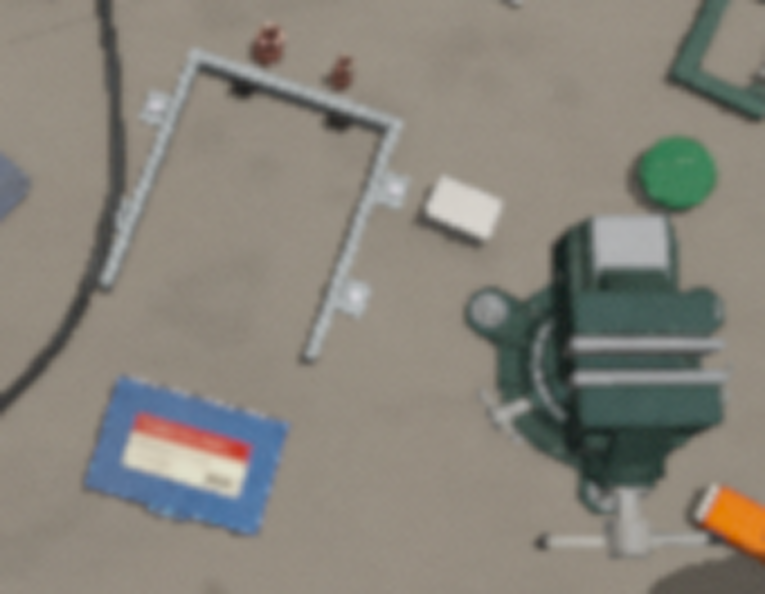

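The crop confirms the blue tin at about (185,455), with the mouth open towards it. The stops are the black bits on the crossbar at (243,88) and (338,120). I'll look closer with the wrist camera.

```bash
cat >> h.py <<'E'
RO=np.array([.527,.2915]); RY=-18.0   # rough rack
E
python3 - <<'E'
from h import *
a=np.radians(RY);X=np.array([np.cos(a),np.sin(a)]);Y=np.array([-X[1],X[0]])
p=arm.current_ee_pos(); arm.move_l([p[0],p[1],.38],feed=.25)
q=RO+.02*X-.03*Y
print(arm.solve_ik([*q,.38],down(RY)),arm.solve_ik([*q,.22],down(RY)))
arm.move_to([*q,.38],down(RY)); arm.move_l([*q,.22],feed=.2)
c=arm.get_calibration("wrist"); im=arm.snapshot("wrist"); cv2.imwrite("pics/w1.png",im[:,:,::-1])
np.savez("w1.npz",**c); print(arm.current_t(),arm.current_joint_positions())
E
```

```text
[ 1.98182984e+01  1.95139037e+01  6.58519969e+01 -2.54444375e-14
  9.46340994e+01  3.78182984e+01] [ 1.98182984e+01  2.55209971e+01  8.10279811e+01 -2.54444375e-14
  7.34510218e+01  3.78182984e+01]
5.0583 [ 1.98144978e+01  2.54504061e+01  8.09324787e+01 -3.58425166e-05
  7.34972145e+01  3.78186581e+01]
```

View pics/w1.png

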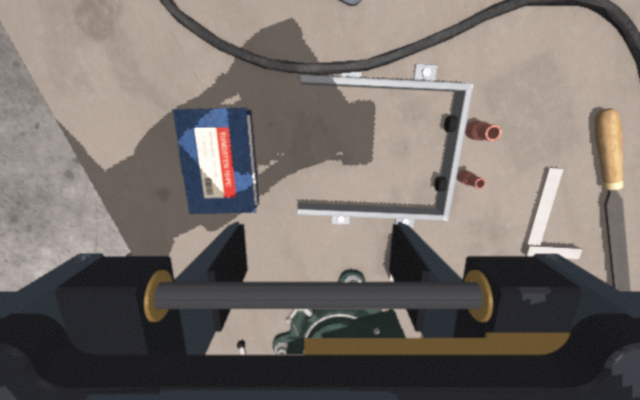

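The wrist view shows the tin lid from (174,109) to about (256,212), the left rail near rows 77–88, the right rail from (298,208) to (448,216), the crossbar at columns 450–470 and the stops at (450,123) and (440,184). I'll enlarge it for the edges.

```bash
python3 - <<'E'
from h import *
im=cv2.imread("pics/w1.png")
a=cv2.resize(im[60:230,165:485],None,fx=2.5,fy=2.5,interpolation=cv2.INTER_CUBIC)
cv2.imwrite("pics/w1c.png",a)
hsv=cv2.cvtColor(im,cv2.COLOR_BGR2HSV)
for p in[(180,150),(252,150),(256,150),(240,200),(400,85),(310,79),(400,210),(462,150),(400,90),(300,150),(350,150),(400,180)]:print(p,hsv[p[1],p[0]],end=" ")
m=cv2.inRange(hsv,(100,110,30),(130,255,255));m[:, :165]=0;m[:,275:]=0;m[225:]=0;m[:95]=0
m=cv2.morphologyEx(m,cv2.MORPH_CLOSE,np.ones((3,3)))
h=cv2.convexHull(max(cv2.findContours(m,0,1)[0],key=cv2.contourArea))
print(cv2.approxPolyDP(h,4,True)[:,0].tolist())
E
```

```text
(180, 150) [108 115  84] (252, 150) [  9  15 117] (256, 150) [  8  30 102] (240, 200) [109 122  88] (400, 85) [120   5 215] (310, 79) [105   8 124] (400, 210) [120   7  76] (462, 150) [ 13  31 187] (400, 90) [ 13  35 168] (300, 150) [15 36 99] (350, 150) [ 15  34 104] (400, 180) [ 13  37 185] [[244, 109], [249, 112], [253, 210], [191, 212], [175, 111]]
```

View pics/w1c.png

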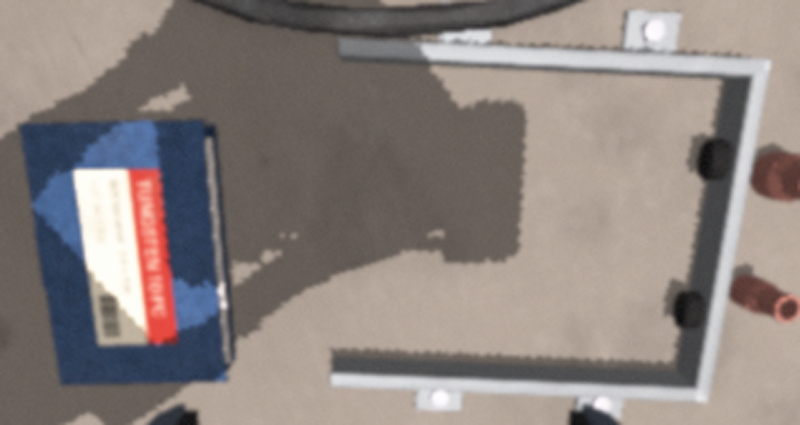

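```bash
python3 - <<'E'
from h import *
c=dict(np.load("w1.npz"))
f=lambda p:(np.array(p,float)+.5)/2.5-.5+np.array([165,60])
r=ray(c,f([(340,39),(332,386),(768,62),(707,400)]),.03)[:,:2]
print(r.round(4)); n=np.linalg.norm
print("widths(168)",n(r[0]-r[1])*1e3,n(r[2]-r[3])*1e3,"len(198)",n(r[2]-r[0])*1e3,n(r[3]-r[1])*1e3)
# rigid fit
M=np.array([(0,.084),(0,-.084),(.198,.084),(.198,-.084)])
def fit(M,r):
    A=M-M.mean(0);B=r-r.mean(0);th=np.arctan2((A[:,0]*B[:,1]-A[:,1]*B[:,0]).sum(),(A*B).sum())
    R=np.array([[np.cos(th),-np.sin(th)],[np.sin(th),np.cos(th)]]);return th,R,r.mean(0)-R@M.mean(0)
th,R,t=fit(M,r);print("rack",np.degrees(th),t,"res mm",((r-t)@R-M).round(4).tolist())
l=ray(c,f([(22,124),(205,122),(224,380),(62,383)]),.034)[:,:2]
print([round(n(l[i]-l[(i+1)%4])*1e3,1) for i in range(4)],"want 86,128")
L=np.array([(-.042,.064),(.044,.064),(.044,-.064),(-.042,-.064)])
t2,R2,o=fit(L,l);print("tin yaw rel",np.degrees(t2-th),"tin in rack",((o-t)@R).round(4),"world",o,((l-o)@R2-L).round(4).tolist())
T=arm.get_calibration("top");print(proj(T,[*t,.03]),proj(T,[*o,.034]))
E
```

```text
[[0.5562 0.3762]
 [0.4981 0.22  ]
 [0.7385 0.3068]
 [0.6814 0.1523]]
widths(168) 166.61602310486717 164.7388864099841 len(198) 195.11645568008848 195.3588179954585
rack -20.468664067877878 [0.52581564 0.29840573] res mm [[0.0013, -0.0005], [0.0015, 0.0008], [-0.0016, -0.0018], [-0.0011, 0.0015]]
[np.float64(84.4), np.float64(125.9), np.float64(82.9), np.float64(126.6)] want 86,128
tin yaw rel 3.232356315103525 tin in rack [-0.0993 -0.0204] world [0.42564201 0.31400516] [[0.0009, -0.0007], [-0.0008, -0.001], [-0.0016, 0.0011], [0.0015, 0.0006]]
[[325.75536555 212.83179794]] [[321.21834287 243.23892124]]
```

```bash
cat >> h.py <<'E'
RY=-20.47; RO=np.array([.5258,.2984])
_a=np.radians(RY);X=np.array([np.cos(_a),np.sin(_a),0]);Y=np.array([-X[1],X[0],0]);Z=np.array([0,0,1.])
def W(x,y,z): return np.array([*RO,0])+x*X+y*Y+z*Z
def tool(push,side,tilt): # tool x leads along push, y=side, tips lean forward by tilt
    t=np.radians(tilt); z=-np.cos(t)*Z+np.sin(t)*push; return np.c_[np.cross(side,z),side,z]
def rk(p): d=np.asarray(p)[:2]-RO; return np.array([d@X[:2],d@Y[:2]])
E
python3 - <<'E'
from h import *
S=tool(Y,X,8); print(S.round(2))
arm.move_to(W(-.098,-.135,.2),S)
arm.grip(.045)
arm.move_l(W(-.098,-.135,.008),feed=.2)
f0=arm.current_force()
arm.move_l(W(-.098,-.105,.008),feed=.1)
for y in(-.095,-.09,-.085,-.079):
    arm.move_l(W(-.098,y,.008),feed=.04); print(y,(arm.current_force()-f0).round(1),rk(arm.current_ee_pos()).round(4))
arm.move_l(W(-.098,-.115,.008),feed=.1)
arm.move_l(W(-.098,-.115,.13),feed=.25)
arm.move_to(W(-.01,-.03,.22),tool(Y,X,0))
c=arm.get_calibration("wrist"); im=arm.snapshot("wrist")[:,:,::-1]; np.savez("w2.npz",**c); cv2.imwrite("pics/w2.png",im)
cv2.imwrite("pics/w2c.png",cv2.resize(im[60:230,165:485],None,fx=2.5,fy=2.5,interpolation=cv2.INTER_CUBIC))
print(arm.current_t())
E
```

```text
[[ 0.35  0.94  0.05]
 [ 0.93 -0.35  0.13]
 [ 0.14  0.   -0.99]]
-0.095 [ 0.3 -0.3  0.4] [-0.098  -0.0949]
-0.09 [-1.1 -0.5  0.4] [-0.0979 -0.0898]
-0.085 [-0.1 -0.2  1.2] [-0.0979 -0.0847]
-0.079 [-1.   0.6  0.3] [-0.0979 -0.0787]
11.2417
```

View pics/w2.png

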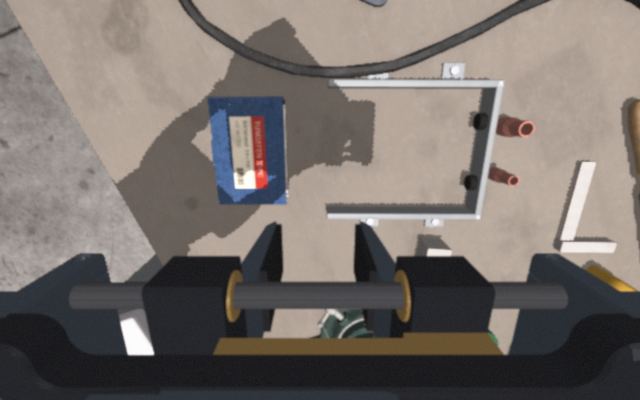

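Tin is now at columns 208–287, rows 97–204, well aligned with the rails. I'll measure it in an enlarged crop.

```bash
python3 - <<'E'
from h import *
im=cv2.imread("pics/w2.png")
cv2.imwrite("pics/w2d.png",cv2.resize(im[60:230,200:520],None,fx=2.5,fy=2.5,interpolation=cv2.INTER_CUBIC))
E
```

```text
(no output)
```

View pics/w2d.png

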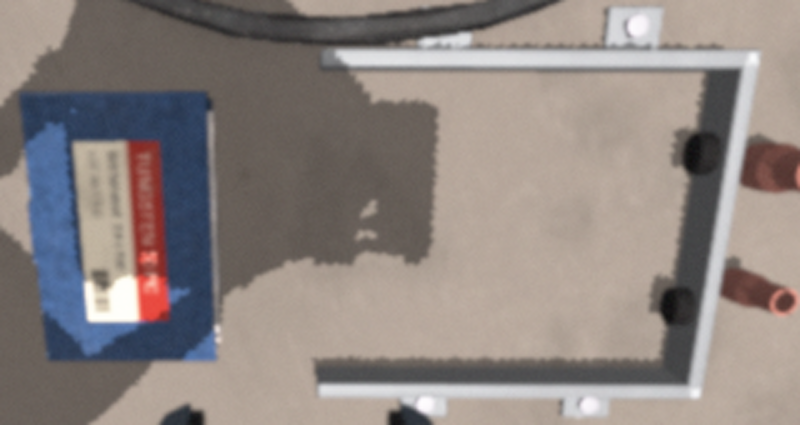

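```bash
cat >> h.py <<'E'
def fit(M,r):
    A=M-M.mean(0);B=r-r.mean(0);th=np.arctan2((A[:,0]*B[:,1]-A[:,1]*B[:,0]).sum(),(A*B).sum())
    R=np.array([[np.cos(th),-np.sin(th)],[np.sin(th),np.cos(th)]]);return th,R,r.mean(0)-R@M.mean(0)
RM=np.array([(0,.084),(0,-.084),(.198,.084),(.198,-.084)])
LM=np.array([(-.042,.064),(.044,.064),(.044,-.064),(-.042,-.064)])
def measure(c,rack,lid):
    r=ray(c,rack,.03)[:,:2]; th,R,t=fit(RM,r); print("rack",np.degrees(th).round(2),t.round(4),"res",((r-t)@R-RM).round(4).tolist())
    l=ray(c,lid,.034)[:,:2]; t2,R2,o=fit(LM,l); print("tin yaw rel",np.degrees(t2-th).round(2),"in rack",((o-t)@R).round(4),"res",((l-o)@R2-LM).round(4).tolist())
    lr=(l-t)@R; print("lid in rack",lr.round(4).tolist())
E
python3 - <<'E'
from h import *
c=dict(np.load("w2.npz"))
f=lambda p:(np.array(p,float)+.5)/2.5-.5+np.array([200,60])
measure(c,f([(321,49),(317,395),(757,52),(700,397)]),f([(21,92),(208,92),(215,360),(48,361)]))
E
```

```text
rack -20.54 [0.5253 0.2991] res [[0.0008, -0.0007], [0.0007, 0.0014], [-0.0015, -0.0016], [0.0, 0.0009]]
tin yaw rel -0.03 in rack [-0.0936  0.0009] res [[0.0009, -0.0003], [-0.0006, -0.0001], [-0.0012, 0.0006], [0.0008, -0.0002]]
lid in rack [[-0.1347, 0.0646], [-0.0502, 0.0648], [-0.0508, -0.0625], [-0.1348, -0.0633]]
```

```bash
python3 - <<'E'
from h import *
P=tool(X,-Y,8); y=.001
arm.move_l(W(-.06,-.03,.25),feed=.3)
arm.move_to(W(-.19,y,.15),P)
arm.grip(.075)
arm.move_l(W(-.19,y,.008),feed=.2)
f0=arm.current_force()
arm.move_l(W(-.16,y,.008),feed=.1)
for x in(-.13,-.10,-.075):
    arm.move_l(W(x,y,.008),feed=.05); print(x,(arm.current_force()-f0).round(1),rk(arm.current_ee_pos()).round(4))
c=arm.get_calibration("wrist"); im=arm.snapshot("wrist")[:,:,::-1]; np.savez("w3.npz",**c); cv2.imwrite("pics/w3.png",im)
print(arm.current_t(),arm.current_joint_positions().round(1))
E
```

```text
-0.13 [-0.7  0.5 -0.2] [-0.13    0.0009]
-0.1 [-0.6 -0.8 -0.3] [-0.1     0.0009]
-0.075 [ 0.2  1.4 -0.3] [-0.0749  0.0009]
17.525 [ 33.5  38.2 101.  -10.9  36.5 152.5]
```

View pics/w3.png

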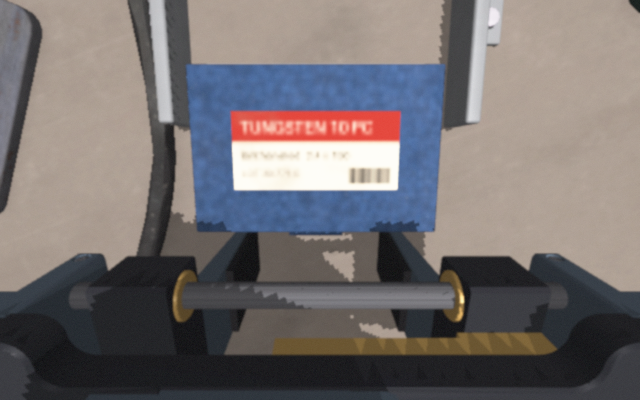

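The tin's lid spans (189,65)–(444,66) in front and (196,231)–(436,232) at the rear. The rail mouths' top faces lie at columns 160–174 and 466–481, row 122.

```bash
python3 - <<'E'
from h import *
c=dict(np.load("w3.npz"))
l=ray(c,[(188.5,65),(444.5,66),(436.5,232),(195.5,231)],.034)
t,R,o=fit(np.array([(.044,.064),(.044,-.064),(-.042,-.064),(-.042,.064)]),l[:,:2])
print("tin",np.degrees(t)-RY,rk(o),[rk(p).round(4).tolist() for p in l])
print("mouth",[rk(p).round(4).tolist() for p in ray(c,[(160,122),(174,122),(466,123),(481,123)],.03)])
E
```

```text
tin -0.2267111231642751 [-0.01613592  0.001572  ] [[0.0273, 0.0644], [0.0268, -0.0616], [-0.0576, -0.0631], [-0.057, 0.0666]]
mouth [[0.0004, 0.0829], [0.0004, 0.0756], [-0.0002, -0.0763], [-0.0002, -0.0842]]
```

Tin is square and about 2 mm left of the lane's middle, so 10 mm clear on each side. I'll keep pushing and watch the force near the stops.

```bash
python3 - <<'E'
from h import *
y=.001
def F(n=8): 
    v=[]
    for _ in range(n): v.append(arm.current_force()@X); arm.sleep(.01)
    return np.mean(v)
arm.move_l(W(-.03,y,.008),feed=.06); b=F()
arm.move_l(W(.03,y,.008),feed=.06);arm.move_l(W(.066,y,.008),feed=.05); print("base",b,F())
x=.066
while x<.086:
    x+=.0012; arm.move_l(W(x,y,.008),feed=.02); f=F(); print(round(x,4),rk(arm.current_ee_pos()).round(4),round(f-b,2))
    if f-b<-5: break
print(arm.current_t())
E
```

```text
base -0.09037734809280683 0.05525666565936719
0.0672 [0.0671 0.001 ] 0.17
0.0684 [0.0684 0.001 ] -0.1
0.0696 [0.0697 0.001 ] -0.17
0.0708 [0.0709 0.001 ] -0.01
0.072 [0.0721 0.001 ] -0.41
0.0732 [0.0732 0.001 ] -0.31
0.0744 [0.0745 0.001 ] 0.11
0.0756 [0.0757 0.001 ] -0.1
0.0768 [0.0769 0.001 ] -0.27
0.078 [0.0781 0.001 ] -0.08
0.0792 [0.0793 0.001 ] -0.62
0.0804 [0.0799 0.0009] -4.63
0.0816 [0.0801 0.001 ] -11.89
24.6917
```

Contact with the stops at TCP x ≈ 80 mm, as predicted. I'll withdraw and check.

```bash
python3 - <<'E'
from h import *
y=.001
arm.move_l(W(.04,y,.008),feed=.06)
arm.move_l(W(.02,y,.2),feed=.2)
c=arm.get_calibration("wrist"); im=arm.snapshot("wrist")[:,:,::-1]; np.savez("w4.npz",**c); cv2.imwrite("pics/w4.png",im)
print(arm.current_t(),arm.current_force().round(1))
E
```

```text
26.7 [ 0.4 -0.2 -0.5]
```

View pics/w4.png

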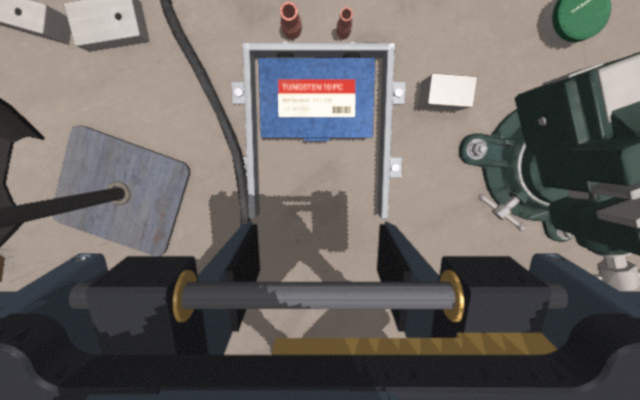

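The tin's lid is at (258,58)–(376,58) in front and (261,138)–(373,137) at the rear, against the stops with gaps on both sides. The cups, block and paste tin are in place.

```bash
python3 - <<'E'
from h import *
c=dict(np.load("w4.npz")); im=cv2.imread("pics/w4.png")
hsv=cv2.cvtColor(im,cv2.COLOR_BGR2HSV);m=cv2.inRange(hsv,(100,100,40),(130,255,255));m[:50]=0;m[145:]=0;m[:,:250]=0;m[:,385:]=0
h=cv2.convexHull(max(cv2.findContours(m,0,1)[0],key=cv2.contourArea));q=cv2.approxPolyDP(h,3,True)[:,0];print(q.tolist())
l=ray(c,[(258,58),(376.5,58),(373.5,137),(260.5,138)],.034)
t,R,o=fit(np.array([(.044,.064),(.044,-.064),(-.042,-.064),(-.042,.064)]),l[:,:2])
print("tin",np.degrees(t)-RY,rk(o),"stop",[rk(p).round(4).tolist() for p in l],"crossbar inner top",rk(ray(c,[(317,50)],.03)[0]))
cv2.imwrite("pics/w4c.png",cv2.resize(im[30:150,235:405],None,fx=4.5,fy=4.5,interpolation=cv2.INTER_CUBIC))
E
```

```text
[[374, 59], [371, 136], [308, 140], [261, 135], [259, 58]]
tin 0.12128170019216 [0.13685452 0.00121242] stop [[0.1804, 0.0659], [0.1805, -0.0638], [0.0958, -0.0631], [0.0947, 0.0658]] crossbar inner top [0.18989866 0.00134637]
```

View pics/w4c.png

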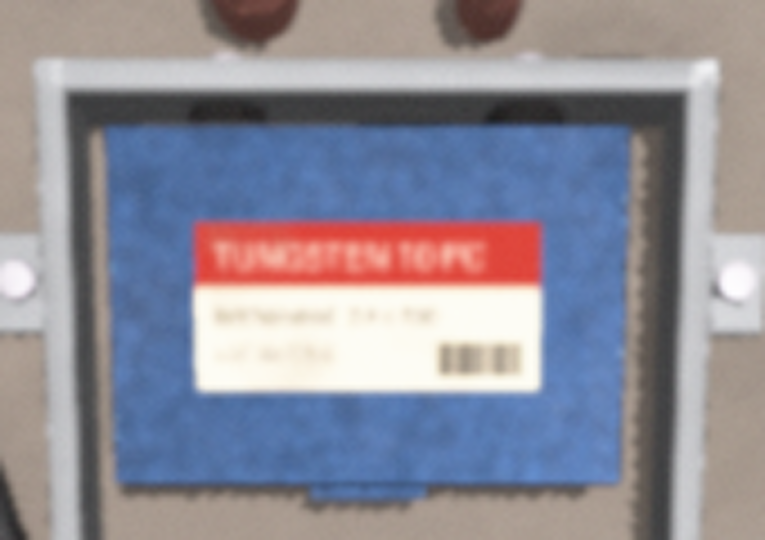

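The front edge lies on both stops at (228,115) and (525,115), square and clear of both rails. Handing in.

```bash
python3 - <<'E'
from h import *
arm.sleep(.3); print(arm.current_dq().round(2)); print(arm.sign_off(),arm.current_t())
E
```

```text
[-0.01 -0.25 -0.06 -0.06 -0.01  0.06]
the job is handed in; nothing more can be done
the job is handed in; nothing more can be done
```

The blue electrode tin is against both rubber stops, measured at rack x ≈ 137 mm, 1 mm off centre and within about 0.1° of square; the pictures show it about 10 mm clear of each rail, the bystanders in place and the hand clear, and I handed the job in at about 27 s.

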